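Find the release groove of the clamp rail and open the clamp

ROBOT

A 7-joint arm with a two-finger parallel gripper is mounted at the origin on the work surface. World frame = base frame: x ahead of the robot, y to its left, z up, the work surface at z = 0. Lengths are in m, angles in rad, forces in N, time in s.
With the tool pointing down it reaches from about 0.4 to 0.85 m from the base axis. Payload 10.4 kg.
Tool frame: the origin (TCP) lies midway between the tips of the shut fingers; the grasp point (between the pads) lies manip.grip_depth behind it (manip.grip_depth is the distance from the TCP to the grasp point, in m); z points along the fingers, x is the direction in which the jaws open and shut, and the axes are right-handed (so a half turn about z gives the same grasp; the last joint's range is limited). The gripper opens to 85 mm and grips with 20 to 120 N. Pads are 22 mm wide; open, the fingers measure 114 mm over their backs; the gripper's body (76 mm by 85 mm) begins 54 mm behind the grasp point. The pads swing forward as they close: fully open they stand 13 mm farther back than shut.
Start: joints at [-1.179, 0.332, -0.065, 1.46, 0.022, 1.35, -0.088], TCP at [0.252, 0.572, 0.231] pointing down, gripper open.
Joint ranges: [-2.6, 2.6], [-0.5, 2.12], [-1.47, 1.34], [0.16, 2.42], [-1.27, 4.41], [0.06, 2.06], [-2.6, 2.6]. Speed limits (rad/s): [2.22, 2.22, 2.79, 2.79, 3.14, 3.14, 3.14].

INTERFACE

Orientations are given as a unit quaternion [x, y, z, w].
In Python, from workcell import manip gives the robot as it stands. The module is installed in compiled form; this text tells all that it offers.
- The arm moves only by the tool send_rows, never from a script. Its argument "steps" is a list of rows, each a list of 2 entries, a list of its own where there are three numbers: the shift along the tool's x, y, z in m, then the turn about the tool's z in rad. In form: [[[x, y, z], spin], ...]. A call has exactly 8 rows; each row is the pose to reach, as a shift and turn from the pose commanded when the call began, along the tool's axes at that moment; what a row does not reach only later rows make up. A row lasts 1/8 s, in which the tool goes at most 62.5 mm and 10.7 degrees, less where a joint would pass 70% of its speed; a pose out of reach is approached as far as the arm can. A call with a gripper value outside its range is refused whole. "hand" is the opening, from 0 (shut) to 1 (fully open), set as the call begins (left out, the last holds). The fingers move at their own pace and stop on an object; "force" is the grip in N (left out, the last holds). Time passes only in rows, so rows that repeat a pose let the fingers close, or fill a call up. It gives the time, the measured TCP pose, the force and the opening at its end, in the units of the state.
- manip.get_obs(): the state, without advancing time (a new reading comes with each control period).
- manip.camera(name): name is "scene" or "top"; returns (picture, depth): 400x640x3 uint8, red, green, blue; 400x640 float32, m along the optical axis (not along the pixel's ray), 0 where there is no reading.
- manip.camera_info(name): a dict with "intrinsics" (3x3 intrinsics, pixels), "pose" (4x4, takes a point from camera to world coordinates). Camera axes: x right, y up, looking along -z (the intrinsics and any distortion apply to the point x, -y, -z); pixel columns grow to the right and rows downward; lengths in m; the calibration is good to about 2 mm. A picture is of the moment at which its call begins. camera_info takes no time and is no camera call.
- manip.hand_in(): hands the job in, once; it reports no verdict.
The state is a dict: "clock": time; "joint_pos": joint angles; "joint_velocities": joint speeds; "tau": joint torques, N m; "position": TCP position; "ee_rot": TCP orientation; "ft_force": force on the tool from outside, world axes, zero at the start; "torque": the same for the moment, N m; "grip_width": opening from 0.0 (shut) to 1.0 (fully open).
Only numpy, scipy, OpenCV 4.12 (cv2) and the standard library are available. Lean on these libraries where they do the work, as an engineer would, in place of code of your own. Each camera call takes 0.05 s, during which the arm holds its last target.

TASK

Open the clamp rail on the cutting table so that the pattern template is let go: put the fingertips on the top of the rail's front edge at its left end (the robot's left), feel along the edge to the right until you find the release groove, then press the key inside the groove all the way down and take the hand away. Raise the clamp bar only with the key, never with the hand, and leave the weight, the spool and the hand cutter where they are.

Things in the scene. Friction and masses are not known exactly. Their poses are not given: they have to be found in the camera images.
- rail: Fixed low aluminium rail along its y axis (+y = robot's left), 490 mm long, 80 mm deep (x; front face, towards the robot, at x=-40). Origin: centre of underside, on the table. Grey housings 115 mm long, 68 mm high cover both ends; between them (y=+130 to -130) the edge is bare: rigid, flat top 60 mm above the table, x=-40 to +40. Behind it (x=45 to 225) a fixed 4 mm hardboard template.
- edge_start (a point): Point on top of the bare edge at its left end, 15 mm from the left housing, 10 mm behind the front face (rail frame x=-30, y=+115, z=60 mm); axes as the rail's. The feeling starts here, within 30 mm (level distance from the point midway between the fingertips), and goes towards -y.
- edge_end (a point): Same at the right end (rail y=-115 mm). Between the two points is one release groove, a slot 44 mm long (y), open at the top and the front face, reaching back 50 mm (rail x=-40 to +10). Its centre is anywhere from y=+20 to -85 mm; not reported: find it by touch or by eye (visible from above). It does not move along the rail when pushed.
- key (a joint): How far the key is pressed down, m: 0 up, 0.008 fully down (hard stop). The key is a steel bar lying under the edge, reachable only through the groove, where it forms the floor (rail x=-35 to +9 mm): flat top 10 mm below the edge (50 mm above the table) when up. It takes about 6 N, has no return spring and stays where it is left.
- jaw: Steel clamp bar on the far side of the rail, 220 mm long, 34 mm deep, 38 mm high overall, lying on the template. Origin: middle of its rear lower edge, 42 mm behind the rail's centre line, 5 mm above the table while clamped. It rises as much as the key sinks (8 mm in all). Not to be touched.
- weight: Bystander: loose dark steel ring-shaped pattern weight, 100 mm across, 14 mm high, lying in front of the rail. Origin: centre of its underside.
- spool: Bystander: loose thread spool standing in front of the rail, 40 mm across, 55 mm high. Origin: centre of its underside.
- cutter: Bystander: loose purple hand-held rotary cutter standing beyond the rail's right end, about 200 by 60 mm, 101 mm high. Origin: centre of the underside of its foot plate.

How it is judged:
By the outcome, as a careful person would: the job done as asked, in the order asked, and still so for the second after the job is handed in, with the robot touching nothing.
It also fails if it takes over 61 s, if anything falls off the work surface, if the arm or the gripper's body presses on something with over 40 N, if the wrist force passes 120 N, or if a joint passes its speed limit or range.

## Working session

There is one attempt and no reset: what is moved stays moved. The work goes in short steps, Python scripts to look and compute and a tool call to move; the robot and the scene stay as the last step left them, time stands still between calls to the robot, and variables do not carry over. Pictures are saved under pics/ and viewed, and the job is handed in when it is done.

Besides the shell and the picture viewer there is one more tool, called by a JSON object that holds its "fn" and its "kwargs", one argument or row to a line. send_rows: Moves the arm, as the interface text tells. Its arguments: {"type":"object","properties":{"steps":{"type":"array"},"hand":{"type":"number"},"force":{"type":"number"}},"required":["steps"]}

```bash
mkdir -p pics; python3 - <<'E'
from workcell import manip
import cv2, numpy as np
print(manip.get_obs(), manip.grip_depth)
for n in ("scene","top"):
    p,d=manip.camera(n); i=manip.camera_info(n)
    print(n,i)
    cv2.imwrite(f"pics/{n}0.png",p[:,:,::-1]); np.save(f"{n}0.npy",d)
E
```

```text
{'clock': 0.0, 'joint_pos': array([-1.1785777 ,  0.33288911, -0.06472199,  1.46095436,  0.0216201 ,
        1.34988598, -0.08849922]), 'joint_velocities': array([-1.11748445e-03, -4.27325771e-05,  6.86282786e-04,  5.19425282e-05,
        4.82610140e-04,  1.67758348e-04,  1.49590377e-03]), 'tau': array([-6.54175783e-04, -6.25450516e+01,  4.87157295e-02, -3.91598725e+01,
        1.62896072e-02,  1.00277161e-02,  4.62308822e-05]), 'position': array([0.25173692, 0.57164841, 0.230499  ]), 'ee_rot': array([ 8.37549991e-01,  5.46360224e-01, -5.80727030e-04,  4.25904842e-04]), 'ft_force': array([-0.55629284, -0.06625399,  0.21658031]), 'torque': array([ 0.04732664, -0.03212498, -0.0101948 ]), 'grip_width': 0.9958615298925285} 0.0187
scene {'intrinsics': array([[511.26634406,   0.        , 313.89410902],
       [  0.        , 511.26634406, 195.35485146],
       [  0.        ,   0.        ,   1.        ]]), 'pose': array([[ 0.47379095, -0.57773742,  0.66463645,  1.30056162],
       [ 0.88058266,  0.30239808, -0.36486927, -0.47785676],
       [ 0.00981385,  0.75813909,  0.65201903,  0.81943456],
       [ 0.        ,  0.        ,  0.        ,  1.        ]])}
top {'intrinsics': array([[425.41348233,   0.        , 316.7202962 ],
       [  0.        , 425.41348233, 197.33752535],
       [  0.        ,   0.        ,   1.        ]]), 'pose': array([[ 0.01426682,  0.99725754, -0.07262126,  0.43558387],
       [-0.99975349,  0.01299137, -0.01800517, -0.06938896],
       [-0.01701234,  0.07286024,  0.99719705,  1.10928542],
       [ 0.        ,  0.        ,  0.        ,  1.        ]])}
```

View pics/scene0.png

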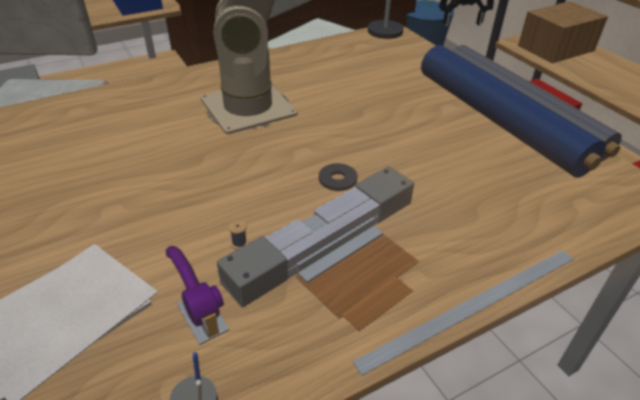

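View pics/top0.png

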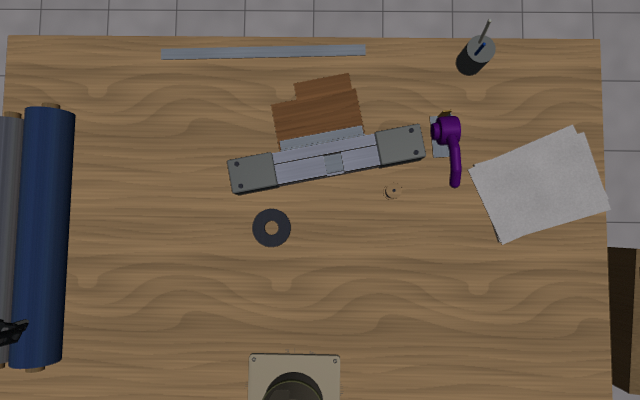

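The top view shows the rail from (228,175) to (425,143), with the groove as a darker patch near (333,163). The ring is at (272,228), the spool at (393,190) and the cutter at (447,145). I'll enlarge it next.

```bash
python3 - <<'E'
import cv2
p=cv2.imread("pics/top0.png")[110:240,220:470]
p=cv2.resize(p[:100,:210],None,fx=3.8,fy=3.8,interpolation=cv2.INTER_CUBIC);print(p.shape)
cv2.imwrite("pics/top0c.png",p)
p=cv2.imread("pics/scene0.png")[150:310,210:420]
cv2.imwrite("pics/scene0c.png",cv2.resize(p,None,fx=3.7,fy=3.7,interpolation=cv2.INTER_CUBIC))
E
```

```text
(380, 798, 3)
```

View pics/top0c.png

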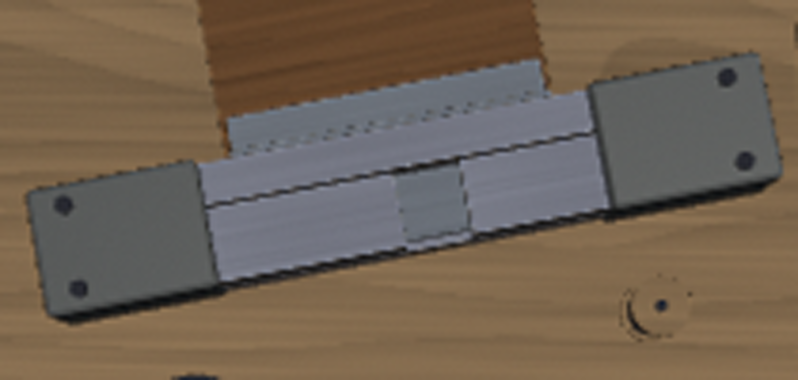

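View pics/scene0c.png

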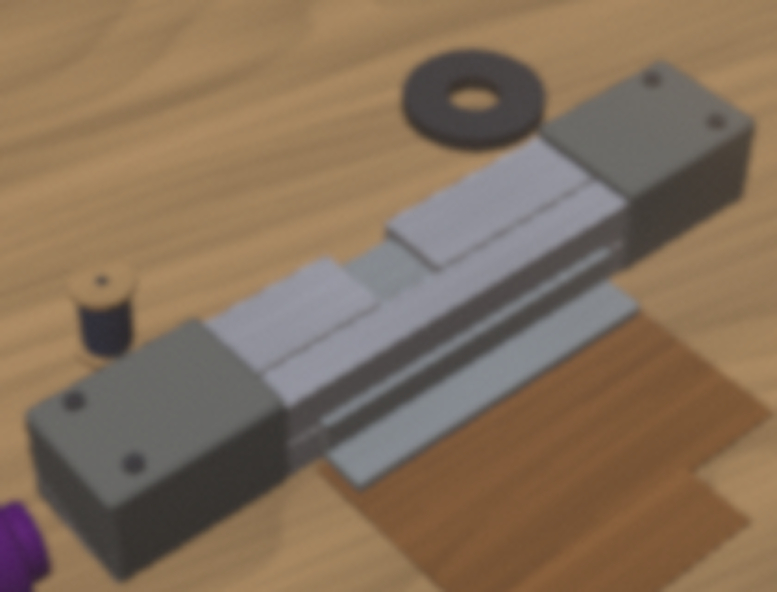

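The crops show the groove in the top view between u≈395–405 and 461–471 (crop pixels), slightly right of the middle. Next I'll fit the rail pose using corners from both views.

```bash
cat > h.py <<'E'
import numpy as np
from workcell import manip
I={n:manip.camera_info(n) for n in("scene","top")}
def ray(n,u,v):
    K=I[n]["intrinsics"];T=I[n]["pose"]
    d=np.array([(u-K[0,2])/K[0,0],-(v-K[1,2])/K[1,1],-1.])
    return T[:3,3],T[:3,:3]@d
def atz(n,u,v,z):
    o,d=ray(n,u,v);return o+d*(z-o[2])/d[2]
def proj(n,P):
    K=I[n]["intrinsics"];T=I[n]["pose"];c=T[:3,:3].T@(P-T[:3,3]);c=c/-c[2]
    return np.array([K[0,0]*c[0]+K[0,2],-K[1,1]*c[1]+K[1,2]])
def top(u,v): return 220+(u+.5)/3.8-.5,110+(v+.5)/3.8-.5
def sc(u,v): return 210+(u+.5)/3.7-.5,150+(v+.5)/3.7-.5
E
python3 - <<'E'
from h import *
from scipy.optimize import least_squares
obs=[("top",top(28,193),(.040,.245,.068)),("top",top(757,55),(.040,-.245,.068)),("top",top(47,315),(-.040,.245,.068)),("top",top(780,178),(-.040,-.245,.068)),
("top",top(197,163),(.04,.13,.068)),("top",top(588,88),(.04,-.13,.068)),
("scene",sc(660,60),(-.04,.245,.068)),("scene",sc(753,125),(.04,.245,.068)),("scene",sc(198,318),(-.04,-.13,.068)),("scene",sc(285,403),(.04,-.13,.068)),
("scene",sc(28,412),(-.04,-.245,.068)),("scene",sc(118,508),(.04,-.245,.068)),("scene",sc(543,130),(-.04,.13,.068)),("scene",sc(632,197),(.04,.13,.068))]
def W(p,P):
    c,s=np.cos(p[2]),np.sin(p[2]);return np.array([p[0]+c*P[0]-s*P[1],p[1]+s*P[0]+c*P[1],p[3]+P[2]])
for sel in(("top",),("scene",),("top","scene")):
    o=[x for x in obs if x[0] in sel]
    f=lambda p:np.concatenate([proj(n,W(p,P))-px for n,px,P in o]+[[p[3]*1000 if len(sel)<2 else 0]])
    r=least_squares(f,[.6,-.08,.1,0]);print(sel,r.x,np.abs(r.fun).max())
    print(r.fun.round(1))
p=r.x
print(p)
def toR(Q):
    d=Q-np.array([p[0],p[1],p[3]]);c,s=np.cos(p[2]),np.sin(p[2]);return np.array([c*d[0]+s*d[1],-s*d[0]+c*d[1],d[2]])
for nm,n,px,z in [("frontL","top",top(220,280),.06),("frontR","top",top(608,210),.06),("gLb","top",top(395,172),.06),("gLf","top",top(405,247),.06),("gRb","top",top(461,160),.06),("gRf","top",top(471,238),.06),
 ("s gLf","scene",sc(387,230),.06),("s gLb","scene",sc(437,270),.06),("s gRf","scene",sc(333,258),.06),("s gRb","scene",sc(380,300),.06)]:
    print(nm,toR(atz(n,*px,z)).round(4))
for y in(.115,-.115): print(W(p,(-.03,y,.06)))
d=np.load("top0.npy")
K=I["top"]["intrinsics"]
for nm,px in [("edge",top(300,235)),("edge2",top(540,190)),("key",top(433,205)),("housing",top(120,240)),("spool",top(660,300)),("ring",(257,228))]:
    u,v=map(int,np.round(px));o,r_=ray("top",u,v);print(nm,(o+r_*d[v,u]).round(4))
E
```

```text
('top',) [ 6.08354504e-01 -7.13761986e-02  1.99048024e-01 -4.76315272e-04] 1.6014720792450134
[-1.4  0.5  1.1  0.2 -0.9 -0.   1.6 -0.7 -0.3 -0.2 -0.1  0.1 -0.5]
('scene',) [ 0.61089289 -0.07311262  0.20895631 -0.00070266] 2.1834459717402694
[ 1.5 -0.4  1.3 -1.9  0.9  0.1  1.3 -0.6 -0.9  1.5 -2.2  0.4 -1.2 -0.1
 -0.4 -0.6 -0.7]
('top', 'scene') [ 0.60832629 -0.07147604  0.20309411 -0.00476013] 2.2333929672099657
[-0.9  1.2  0.6  0.3 -0.4  0.5  1.2 -0.8 -0.1  0.3 -0.4  0.3  1.7  0.4
  1.4 -1.   1.1  0.2  1.2 -0.5 -0.6  1.3 -2.2  0.1 -1.   0.5 -0.4  0.1
  0. ]
[ 0.60832629 -0.07147604  0.20309411 -0.00476013]
frontL [-0.0374  0.1291  0.0648]
frontR [-0.0403 -0.1284  0.0648]
gLb [0.0108 0.0034 0.0648]
gLf [-0.0391  0.0063  0.0648]
gRb [ 0.0103 -0.0406  0.0648]
gRf [-0.0414 -0.0371  0.0648]
s gLf [-0.0335 -0.0002  0.0648]
s gLb [0.0111 0.0002 0.0648]
s gRf [-0.035  -0.0401  0.0648]
s gRb [ 0.0092 -0.0412  0.0648]
[0.55574728 0.03510936 0.05523987]
[ 0.60213847 -0.19016349  0.05523987]
edge [ 0.5772 -0.0054  0.0591]
edge2 [ 0.6069 -0.1618  0.0576]
key [ 0.5971 -0.0924  0.0502]
housing [0.5695 0.1126 0.0686]
spool [ 0.5354 -0.239   0.0572]
ring [0.4342 0.1034 0.0117]
```

The two views agree and depth puts the edge at about 59 mm, so I'm using rail pose ≈ (0.6086, −0.0715, yaw 0.202). The groove centre is at rail y ≈ −0.018. I'll move with shut fingers and the jaw axis along rail x.

```bash
cat >> h.py <<'E'
from scipy.spatial.transform import Rotation as R
RP=np.array([.6086,-.0715]);YAW=.202
def r2w(x,y): 
    c,s=np.cos(YAW),np.sin(YAW);return RP+[c*x-s*y,s*x+c*y]
def w2r(q):
    c,s=np.cos(YAW),np.sin(YAW);d=np.array(q[:2])-RP;return np.array([c*d[0]+s*d[1],-s*d[0]+c*d[1]])
def st():
    o=manip.get_obs();M=R.from_quat(o["ee_rot"]).as_matrix()
    print("t",o["clock"],"pos",o["position"].round(4),"rail",w2r(o["position"]).round(4),"F",o["ft_force"].round(1),"w",round(o["grip_width"],3))
    a=np.arctan2(M[1,0],M[0,0]);print("xang",a, "spin to rail x",(a-YAW+np.pi)%(2*np.pi)-np.pi,"tilt z",M[:,2].round(4), "q",o["joint_pos"].round(2))
    return o,M
def go(xr,yr,z):
    o,M=st();g=np.array([*r2w(xr,yr),z]);print("goal",g.round(4),"shift",(M.T@(g-o["position"])).round(4))
E
python3 -c "
from h import *
go(-.018,.105,.13)"
```

```text
t 0.1 pos [0.2518 0.5717 0.2306] rail [-0.2205  0.7017] F [ 1.  -0.4 -0.4] w 1.001
xang 1.1559891954395196 spin to rail x 0.9539891954395197 tilt z [-5.0e-04 -1.2e-03 -1.0e+00] q [-1.18  0.33 -0.06  1.46  0.02  1.35 -0.09]
goal [0.5699 0.0278 0.13  ] shift [-0.3694  0.5104  0.1011]
```

{"fn": "send_rows", "kwargs": {
  "steps": [
    [[-0.02, 0.03, 0], 0.1],
    [[-0.05, 0.07, 0.01], 0.2],
    [[-0.08, 0.11, 0.02], 0.3],
    [[-0.11, 0.15, 0.03], 0.4],
    [[-0.14, 0.19, 0.04], 0.5],
    [[-0.17, 0.23, 0.05], 0.6],
    [[-0.2, 0.27, 0.05], 0.7],
    [[-0.23, 0.31, 0.05], 0.8]
  ],
  "hand": 0,
  "force": 60
}}

```text
clock: 1.1
position: [0.4433, 0.235, 0.181]
ee_rot: [0.984, 0.175, -0.0, 0.0]
ft_force: [0.3, 0.1, 0.4]
grip_width: 0.004
```

```bash
python3 -c "
from h import *
go(-.018,.105,.13)"
```

```text
t 1.1 pos [0.4433 0.235  0.181 ] rail [-0.1005  0.3334] F [0.3 0.1 0.4] w 0.004
xang 0.3527775032921176 spin to rail x 0.15077750329211748 tilt z [-4.e-04 -2.e-04 -1.e+00] q [-0.81  0.09  0.25  1.86 -0.02  1.19 -0.2 ]
goal [0.5699 0.0278 0.13  ] shift [0.0473 0.2382 0.051 ]
```

{"fn": "send_rows", "kwargs": {
  "steps": [
    [[0.008, 0.04, 0.005], 0.05],
    [[0.016, 0.08, 0.01], 0.1],
    [[0.024, 0.12, 0.015], 0.15],
    [[0.032, 0.16, 0.02], 0.151],
    [[0.04, 0.2, 0.03], 0.151],
    [[0.047, 0.238, 0.04], 0.151],
    [[0.047, 0.238, 0.051], 0.151],
    [[0.047, 0.238, 0.051], 0.151]
  ]
}}

```text
clock: 2.1
position: [0.5689, 0.0305, 0.1291]
ee_rot: [0.995, 0.102, -0.001, -0.0]
ft_force: [0.2, 1.1, -0.2]
grip_width: 0.005
```

```bash
python3 -c "
from h import *
go(-.018,.105,.065)
import cv2
for n in ('scene','top'):
    p,d=manip.camera(n); 
    c=p[110:210,220:430] if n=='top' else p[100:310,200:440]
    cv2.imwrite(f'pics/{n}1.png',cv2.resize(c[:,:,::-1],None,fx=2.8,fy=2.8,interpolation=2))
"
```

```text
t 2.1 pos [0.5689 0.0305 0.1291] rail [-0.0184  0.1079] F [ 0.2  1.1 -0.2] w 0.005
xang 0.20535480215336585 spin to rail x 0.00335480215336581 tilt z [-0.0024 -0.     -1.    ] q [-0.5   0.3   0.43  1.76 -0.14  1.11  0.19]
goal [0.5699 0.0278 0.065 ] shift [0.0006 0.003  0.0641]
```

View pics/scene1.png

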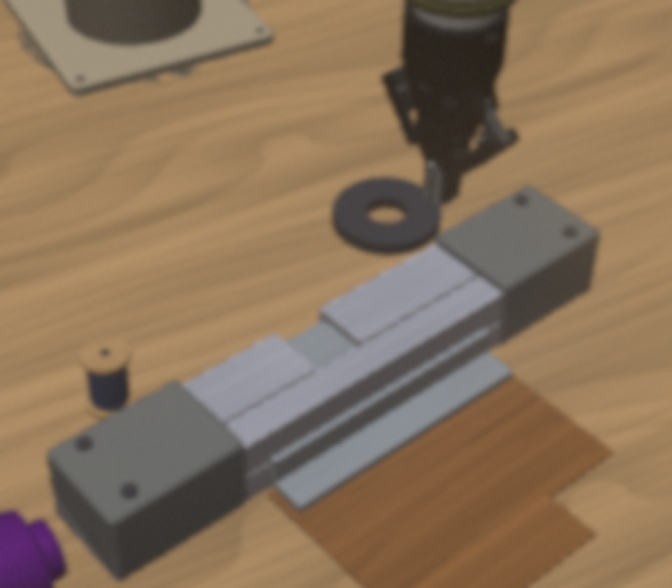

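View pics/top1.png

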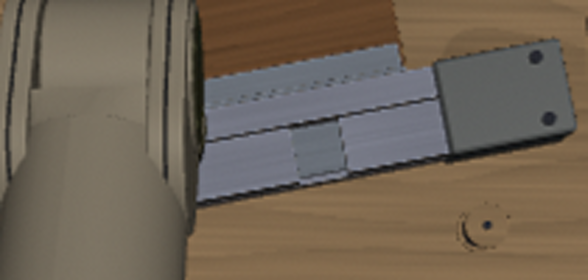

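The scene crop shows the shut fingers above the left end of the rail, at about (445,195) in the crop, with nothing disturbed. Next I'll descend.

{"fn": "send_rows", "kwargs": {
  "steps": [
    [[0, 0.002, 0.015], 0.003],
    [[0, 0.003, 0.03], 0.003],
    [[0, 0.003, 0.045], 0.003],
    [[0, 0.003, 0.055], 0.003],
    [[0, 0.003, 0.06], 0.003],
    [[0, 0.003, 0.063], 0.003],
    [[0, 0.003, 0.063], 0.003],
    [[0, 0.003, 0.063], 0.003]
  ]
}}

```text
clock: 3.2
position: [0.5708, 0.027, 0.0677]
ee_rot: [0.995, 0.101, 0.0, -0.0]
ft_force: [0.0, -1.1, 1.1]
grip_width: -0.0
```

```bash
python3 -c "
from h import *
go(-.018,.105,.06)"
```

```text
t 3.2 pos [0.5708 0.027  0.0677] rail [-0.0173  0.1041] F [ 0.  -1.1  1.1] w -0.0
xang 0.20200764966495302 spin to rail x 7.64966495303554e-06 tilt z [ 6.e-04  2.e-04 -1.e+00] q [-0.48  0.38  0.42  1.81 -0.18  0.99  0.22]
goal [0.5699 0.0278 0.06  ] shift [-0.0007 -0.0009  0.0077]
```

Small steps down to find contact.

{"fn": "send_rows", "kwargs": {
  "steps": [
    [[0, 0, 0.002], 0],
    [[0, 0, 0.004], 0],
    [[0, 0, 0.005], 0],
    [[0, 0, 0.006], 0],
    [[0, 0, 0.007], 0],
    [[0, 0, 0.0075], 0],
    [[0, 0, 0.008], 0],
    [[0, 0, 0.008], 0]
  ]
}}

```text
clock: 4.2
position: [0.5706, 0.027, 0.0601]
ee_rot: [0.995, 0.101, 0.0, -0.0]
ft_force: [-5.1, -0.2, 10.7]
grip_width: 0.001
```

```bash
python3 -c "
from h import *
st()"
```

```text
t 4.2 pos [0.5706 0.027  0.0601] rail [-0.0175  0.1041] F [-5.1 -0.2 10.7] w 0.001
xang 0.20187422780938252 spin to rail x -0.0001257721906173792 tilt z [ 1.e-04  5.e-04 -1.e+00] q [-0.47  0.39  0.42  1.81 -0.19  0.98  0.22]
```

Contact is at z = 0.060 with about 10 N. Now I'll slide right along the edge.

{"fn": "send_rows", "kwargs": {
  "steps": [
    [[0, 0.005, 0], 0],
    [[0, 0.011, 0], 0],
    [[0, 0.018, 0], 0],
    [[0, 0.025, 0], 0],
    [[0, 0.032, 0], 0],
    [[0, 0.039, 0], 0],
    [[0, 0.045, 0], 0],
    [[0, 0.05, 0], 0]
  ]
}}

```text
clock: 5.2
position: [0.5814, -0.0204, 0.0602]
ee_rot: [0.995, 0.101, 0.001, -0.001]
ft_force: [-0.5, 5.4, 7.9]
grip_width: -0.001
```

```bash
python3 -c "
from h import *
st()"
```

```text
t 5.2 pos [ 0.5814 -0.0204  0.0602] rail [-0.0164  0.0556] F [-0.5  5.4  7.9] w -0.001
xang 0.20332016801501485 spin to rail x 0.0013201680150149997 tilt z [ 0.0015  0.0023 -1.    ] q [-0.4   0.41  0.43  1.78 -0.2   0.99  0.32]
```

{"fn": "send_rows", "kwargs": {
  "steps": [
    [[0, 0.005, 0.0005], 0],
    [[0, 0.01, 0.0005], 0],
    [[-0.001, 0.015, 0.0005], 0],
    [[-0.001, 0.02, 0.0005], 0],
    [[-0.001, 0.025, 0.0005], 0],
    [[-0.001, 0.03, 0.0005], 0],
    [[-0.001, 0.035, 0.0005], 0],
    [[-0.001, 0.04, 0.0005], 0]
  ]
}}

```text
clock: 6.2
position: [0.5889, -0.0586, 0.0601]
ee_rot: [0.995, 0.102, 0.001, -0.002]
ft_force: [-0.8, 8.5, 10.9]
grip_width: -0.004
```

```bash
python3 -c "
from h import *
st()"
```

```text
t 6.2 pos [ 0.5889 -0.0586  0.0601] rail [-0.0167  0.0166] F [-0.8  8.5 10.9] w -0.004
xang 0.20422804016947385 spin to rail x 0.002228040169473644 tilt z [ 0.0022  0.0036 -1.    ] q [-0.33  0.43  0.44  1.76 -0.22  1.    0.4 ]
```

{"fn": "send_rows", "kwargs": {
  "steps": [
    [[0, 0.004, 0], 0],
    [[0, 0.008, 0], 0],
    [[0, 0.012, 0], 0],
    [[0, 0.016, 0], 0],
    [[0, 0.019, 0], 0],
    [[0, 0.022, 0], 0],
    [[0, 0.024, 0], 0],
    [[0, 0.026, 0], 0]
  ]
}}

```text
clock: 7.2
position: [0.5926, -0.0872, 0.0585]
ee_rot: [0.995, 0.101, -0.0, 0.0]
ft_force: [0.4, -0.3, 0.8]
grip_width: 0.003
```

```bash
python3 -c "
from h import *
st()"
```

```text
t 7.2 pos [ 0.5926 -0.0872  0.0585] rail [-0.0189 -0.0122] F [ 0.4 -0.3  0.8] w 0.003
xang 0.20167348073025393 spin to rail x -0.00032651926974613943 tilt z [-5.e-04 -2.e-04 -1.e+00] q [-0.29  0.45  0.45  1.74 -0.23  1.    0.44]
```

The tip dropped into the groove: z is 58.5 mm and the force is about zero. I'll centre it, then press down.

{"fn": "send_rows", "kwargs": {
  "steps": [
    [[0, 0.003, 0], 0],
    [[0, 0.006, 0.002], 0],
    [[0, 0.006, 0.004], 0],
    [[0, 0.006, 0.006], 0],
    [[0, 0.006, 0.008], 0],
    [[0, 0.006, 0.01], 0],
    [[0, 0.006, 0.011], 0],
    [[0, 0.006, 0.012], 0]
  ]
}}

```text
clock: 8.2
position: [0.594, -0.0926, 0.047]
ee_rot: [0.995, 0.101, 0.0, -0.0]
ft_force: [-2.7, 1.0, 4.9]
grip_width: 0.002
```

```bash
python3 -c "
from h import *
st()"
```

```text
t 8.2 pos [ 0.594  -0.0926  0.047 ] rail [-0.0185 -0.0177] F [-2.7  1.   4.9] w 0.002
xang 0.2021011658097878 spin to rail x 0.00010116580978758449 tilt z [ 0.e+00  4.e-04 -1.e+00] q [-0.28  0.47  0.44  1.74 -0.24  0.98  0.46]
```

The key is moving at about 5 N. I'll press on to the stop.

{"fn": "send_rows", "kwargs": {
  "steps": [
    [[0, 0, 0.001], 0],
    [[0, 0, 0.002], 0],
    [[0, 0, 0.003], 0],
    [[0, 0, 0.004], 0],
    [[0, 0, 0.005], 0],
    [[0, 0, 0.0055], 0],
    [[0, 0, 0.006], 0],
    [[0, 0, 0.006], 0]
  ]
}}

```text
clock: 9.2
position: [0.5941, -0.0926, 0.0421]
ee_rot: [0.995, 0.101, 0.0, -0.0]
ft_force: [-6.7, 2.5, 16.8]
grip_width: 0.003
```

```bash
python3 -c "
from h import *
st()"
```

```text
t 9.2 pos [ 0.5941 -0.0926  0.0421] rail [-0.0184 -0.0178] F [-6.7  2.5 16.8] w 0.003
xang 0.20199150264588336 spin to rail x -8.497354116787648e-06 tilt z [ 3.e-04  9.e-04 -1.e+00] q [-0.27  0.48  0.44  1.74 -0.24  0.97  0.46]
```

{"fn": "send_rows", "kwargs": {
  "steps": [
    [[0, 0, 0.0005], 0],
    [[0, 0, 0.001], 0],
    [[0, 0, 0.001], 0],
    [[0, 0, 0.001], 0],
    [[0, 0, 0.001], 0],
    [[0, 0, 0.001], 0],
    [[0, 0, 0.001], 0],
    [[0, 0, 0.001], 0]
  ]
}}

```text
clock: 10.2
position: [0.5942, -0.0926, 0.042]
ee_rot: [0.995, 0.101, 0.0, -0.001]
ft_force: [-10.8, 3.2, 25.5]
grip_width: 0.001
```

```bash
python3 -c "
from h import *
st()"
```

```text
t 10.2 pos [ 0.5942 -0.0926  0.042 ] rail [-0.0184 -0.0178] F [-10.8   3.2  25.5] w 0.001
xang 0.2019365044467764 spin to rail x -6.349555322371359e-05 tilt z [ 5.0e-04  1.3e-03 -1.0e+00] q [-0.27  0.48  0.44  1.74 -0.24  0.97  0.46]
```

The hard stop is reached: z stays at 0.042 while the force rises to 25 N. I'll lift straight up.

{"fn": "send_rows", "kwargs": {
  "steps": [
    [[0, 0, -0.004], 0],
    [[0, 0, -0.01], 0],
    [[0, 0, -0.02], 0],
    [[0, 0, -0.035], 0],
    [[0, 0, -0.06], 0],
    [[0, 0, -0.09], 0],
    [[0, 0, -0.12], 0],
    [[0, 0, -0.14], 0]
  ]
}}

```text
clock: 11.2
position: [0.5945, -0.093, 0.1823]
ee_rot: [0.995, 0.101, 0.001, 0.0]
ft_force: [0.7, -0.1, -0.7]
grip_width: 0.003
```

{"fn": "send_rows", "kwargs": {
  "steps": [
    [[-0.02, -0.03, 0], 0],
    [[-0.04, -0.06, 0], 0],
    [[-0.06, -0.1, 0], 0],
    [[-0.08, -0.14, 0], 0],
    [[-0.1, -0.18, 0], 0],
    [[-0.12, -0.22, 0], 0],
    [[-0.13, -0.24, 0], 0],
    [[-0.13, -0.24, 0], 0]
  ]
}}

```text
clock: 12.2
position: [0.418, 0.1174, 0.1807]
ee_rot: [0.995, 0.102, 0.001, -0.0]
ft_force: [0.9, -0.3, 1.4]
grip_width: -0.003
```

```bash
python3 -c "
from h import *
st()
import cv2
d0=np.load('top0.npy')
for n in ('scene','top'):
    p,d=manip.camera(n); 
    c=p[110:210,220:430] if n=='top' else p[100:310,200:440]
    cv2.imwrite(f'pics/{n}2.png',cv2.resize(c[:,:,::-1],None,fx=2.8,fy=2.8,interpolation=2))
for nm,px in [('key',top(433,205)),('jaw',top(290,118)),('jaw2',top(480,88)),('edge',top(540,190)),('tmpl',top(370,60))]:
    u,v=map(int,np.round(px));f=lambda D:np.median(D[v-1:v+2,u-1:u+2]);print(nm,f(d0),f(d),f(d)-f(d0))
"
```

```text
t 12.2 pos [0.418  0.1174 0.1807] rail [-0.1488  0.2233] F [ 0.9 -0.3  1.4] w -0.003
xang 0.20454955378006162 spin to rail x 0.0025495537800614976 tilt z [ 1.1e-03  9.0e-04 -1.0e+00] q [-0.66 -0.07  0.28  2.02  0.02  1.19 -0.19]
key 1.0687939 1.0755521 0.006758213
jaw 1.1092166 1.1018956 -0.007321
jaw2 1.110161 1.1021667 -0.007994294
edge 1.05871 1.0585709 -0.00013911724
tmpl 1.1234499 1.1223745 -0.001075387
```

View pics/scene2.png

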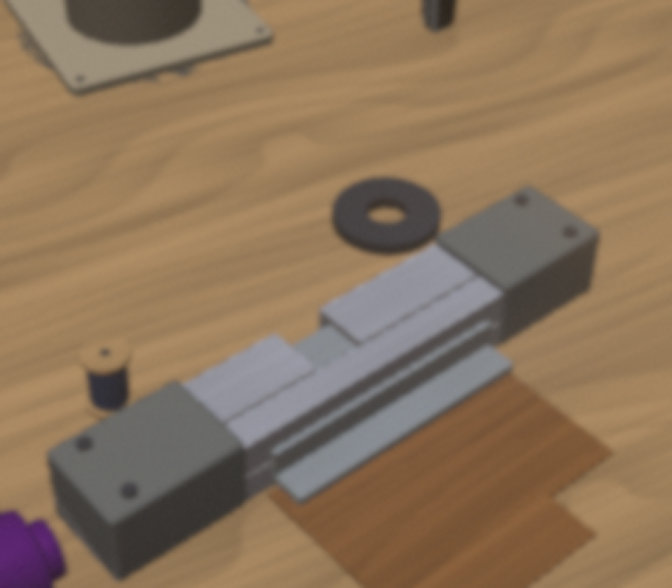

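View pics/top2.png

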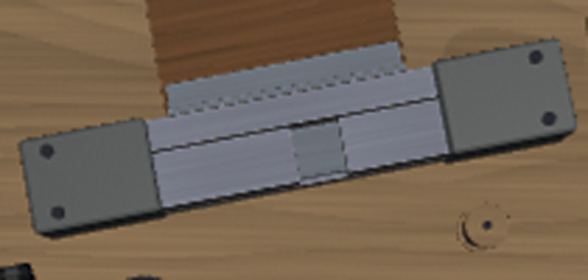

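The clamp bar is up about 8 mm, and the ring at (386,215), the spool at (107,378) and the cutter are where they were. The hand is clear, so I'm handing in.

```bash
python3 -c "
from workcell import manip
print(manip.hand_in())"
```

```text
the job is handed in; nothing more can be done
None
```

The clamp rail is open and the job is handed in, at about 12 s on the robot's clock.

- **Feeling along the edge:** I put the shut fingertips on the edge at its left end, 16 mm from `edge_start`. I slid right in contact at about 8–11 N until the tip dropped into the groove, whose centre is near rail y = −18 mm.
- **Pressing the key:** I pressed until the tip stopped at 42 mm above the table. It stayed there while the force rose to 25 N, so the key was on its hard stop.
- **Last checks:** After I lifted clear, the depth image showed the clamp bar up 7.3 to 8.0 mm and the key down 6.8 mm. That key figure is slightly under 8 mm, but it is one noisy depth reading and disagrees with the touch reading.
- **Bystanders:** In the last pictures the weight, the spool and the visible part of the cutter look unmoved. I compared them by eye and did not measure them.

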